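# Pack out a bracket in a spring-jaw jig and hold it tight

## Task

The blue bracket stands in the jig the wrong way round: first turn it a quarter turn on the jig bed so that its broad flat face with the two holes faces the green stop, square and in line with the stop. Then stand brass packing plates from the wooden rack upright and square in the gap between the bracket and the sliding jaw, just as many as it takes for the jaw with the red handle, when pushed toward the stop, to clamp everything tight against the stop before it runs out of travel; spare plates stay in the rack. Finish while still holding the jaw pushed tight (it springs back if let go), touching neither bracket nor plates, and leave everything else on the table alone.

Things in the scene. Friction and masses are not known exactly. Their poses are not given: they have to be found in the camera images.
- jig: fixed jig: dark steel base plate 250 x 110 x 12 mm, no side walls. Origin on the table: the bed (plate top) is at z = 12 mm in its frame. x runs along the bed from the spring jaw to the green stop, y across, z up. Clamping is along the line y = 0. A spring block 16 mm thick, 30 mm tall stands on the bed at x = -120 mm, behind the jaw.
- stop: green stop block on the bed, 22 mm thick, 90 mm wide, 32 mm tall, locked (it will not slide), its place along the bed differs from start to start by up to 16 mm. Origin: bottom centre of the face that looks to the jaw; the block extends from there to +x.
- stop_face (a point): middle of the stop's clamping face (the one that looks to the jaw), 16 mm above the bed; axes as the jig's
- jaw_face (a point): aluminium sliding jaw, front part 28 mm long, 70 mm wide, 32 mm tall, with a 30 mm long, 56 mm wide tail behind it that carries the red handle. This point: middle of its clamping face, 16 mm above the bed, at x = -36 mm in the jig's frame when fully back (joint 0); the jaw extends from there to -x.
- jaw_handle (a point): grip point of the jaw's red handle, an upright round pin 18 mm across, on the jaw 40 mm behind its clamping face; its top is 80 mm and this point 58 mm above the bed (70 mm above the table). Clear all round from 32 mm above the bed upward.
- bracket: blue bracket (sizes in mm), 56 long (x), 64 tall: at +x an upright mounting plate 8 thick, 60 wide (y), 40 tall with two holes; behind it, to x = -28, a rib 22 wide, 64 tall, on a foot 48 wide, 8 high. 0.25-0.5 kg. Origin: centre of underside; +x points out of the mounting face (at x = +28). It starts on the bed with +x about along the jig's +y and must end with +x along the jig's +x.
- bracket_face (a point): middle of the bracket's mounting face, 20 mm above its underside
- bracket_grip (a point): where to grip the bracket's rib across its 22 mm width (along the bracket's y), 51 mm above its underside; at this height the fingers pass above jaw and stop
- rack: fixed wooden rack 136 x 84 x 28 mm with three slots 42 mm apart along its x, one plate in each. Origin: centre of the underside.
- plate_0: brass packing plate, one of three alike: 12 mm thick (x), 60 mm wide (y); body 32 mm tall, with a gripping tab in the middle above it, 22 mm wide, 12 mm thick, up to 62 mm height. Origin: centre of the underside. Stands upright in a rack slot (floor 6 mm above the table, 22 mm deep); lift it straight up. 0.09 kg.
- plate_1: brass packing plate, one of three alike: 12 mm thick (x), 60 mm wide (y); body 32 mm tall, with a gripping tab in the middle above it, 22 mm wide, 12 mm thick, up to 62 mm height. Origin: centre of the underside. Stands upright in a rack slot (floor 6 mm above the table, 22 mm deep); lift it straight up. 0.09 kg.
- plate_2: brass packing plate, one of three alike: 12 mm thick (x), 60 mm wide (y); body 32 mm tall, with a gripping tab in the middle above it, 22 mm wide, 12 mm thick, up to 62 mm height. Origin: centre of the underside. Stands upright in a rack slot (floor 6 mm above the table, 22 mm deep); lift it straight up. 0.09 kg.
- plate_0_tab (a point): grip point on the tab of plate_0, 52 mm above its underside: grip across the tab's 22 mm width (along the plate's y). Gripped so, the fingers stay above jaw and stop.
- plate_1_tab (a point): grip point on the tab of plate_1, 52 mm above its underside: grip across the tab's 22 mm width (along the plate's y). Gripped so, the fingers stay above jaw and stop.
- plate_2_tab (a point): grip point on the tab of plate_2, 52 mm above its underside: grip across the tab's 22 mm width (along the plate's y). Gripped so, the fingers stay above jaw and stop.
- sample_jar: clear jar with purple lid, 91 mm across, 70 mm tall. Origin: underside centre. A bystander; leave it where it is.
- open_bottle: small white open bottle, 43 mm across, 78 mm tall. Origin: underside centre. A bystander; leave it where it is.
- tape: roll of tape lying flat, 98 mm across, 25 mm tall. Origin: underside centre. A bystander; leave it where it is.
- tub: white round tub with lid, 64 mm across, 48 mm tall. Origin: underside centre. A bystander; leave it where it is.
- jaw (a joint): jaw travel (m): 0 fully back, 0.036 at its hard end, toward the stop. A spring pushes it back, 1.5 N at 0, 3.7 N at the end, friction 0.4 N; let go, it returns to 0. At its end the gap left for plates is 4 to 20 mm: one or two plates are needed. Reaching 0.036 means too few; stopping hard before it means tight; tight under 0.0215 means a plate too many.
Things that resemble listed ones, but are neither listed nor needed, are in the scene too. Leave any pink or turquoise look-alike of the plate_1 alone.

How it is judged:
On the way, in this order (a step that is already met when the one before it is completed fails the run):
1. the bracket stands on the bed turned so that its mounting face looks at the stop, let go (angle between the x axis of bracket and the x axis of jig, either way round below 0.15 rad and angle between bracket's own z axis and vertical below 0.1 rad and horizontal distance between bracket_face and stop_face below 0.052 m and z of bracket in the frame of jig between 0.008 and 0.018 m and contact force between the fingers and bracket below 0.3 N), for 0.2 s.
2. a packing plate stands upright in line on the bed, let go ((((x of plate_0 in the frame of jig between -0.04 and 0.05 m and y of plate_0 in the frame of jig between -0.015 and 0.015 m and z of plate_0 in the frame of jig between 0.008 and 0.018 m and angle between plate_0's own z axis and vertical below 0.12 rad and angle between the x axis of plate_0 and the x axis of jig, either way round below 0.25 rad) and contact force between the fingers and plate_0 below 0.3 N) or ((x of plate_1 in the frame of jig between -0.04 and 0.05 m and y of plate_1 in the frame of jig between -0.015 and 0.015 m and z of plate_1 in the frame of jig between 0.008 and 0.018 m and angle between plate_1's own z axis and vertical below 0.12 rad and angle between the x axis of plate_1 and the x axis of jig, either way round below 0.25 rad) and contact force between the fingers and plate_1 below 0.3 N) or ((x of plate_2 in the frame of jig between -0.04 and 0.05 m and y of plate_2 in the frame of jig between -0.015 and 0.015 m and z of plate_2 in the frame of jig between 0.008 and 0.018 m and angle between plate_2's own z axis and vertical below 0.12 rad and angle between the x axis of plate_2 and the x axis of jig, either way round below 0.25 rad) and contact force between the fingers and plate_2 below 0.3 N))), for 0.2 s.
At the end, for the whole second after the job is handed in: Bracket face pressed on the stop (2 N+), square (0.1 rad), within 15 mm of its middle; jaw presses (2 N+) a plate upright, square on the bed, 15 mm of the centre line; other plates likewise or still in the rack; jaw travel at least 21.5 mm; fingers hold the jaw only (angle between the x axis of bracket and the x axis of jig, either way round below 0.1 rad and horizontal distance between bracket_face and stop_face below 0.015 m and z of bracket in the frame of jig between 0.008 and 0.018 m and contact force between bracket and stop above 2 N and ((contact force between plate_0 and jaw above 2 N and (x of plate_0 in the frame of jig between -0.04 and 0.05 m and y of plate_0 in the frame of jig between -0.015 and 0.015 m and z of plate_0 in the frame of jig between 0.008 and 0.018 m and angle between plate_0's own z axis and vertical below 0.12 rad and angle between the x axis of plate_0 and the x axis of jig, either way round below 0.25 rad)) or (contact force between plate_1 and jaw above 2 N and (x of plate_1 in the frame of jig between -0.04 and 0.05 m and y of plate_1 in the frame of jig between -0.015 and 0.015 m and z of plate_1 in the frame of jig between 0.008 and 0.018 m and angle between plate_1's own z axis and vertical below 0.12 rad and angle between the x axis of plate_1 and the x axis of jig, either way round below 0.25 rad)) or (contact force between plate_2 and jaw above 2 N and (x of plate_2 in the frame of jig between -0.04 and 0.05 m and y of plate_2 in the frame of jig between -0.015 and 0.015 m and z of plate_2 in the frame of jig between 0.008 and 0.018 m and angle between plate_2's own z axis and vertical below 0.12 rad and angle between the x axis of plate_2 and the x axis of jig, either way round below 0.25 rad))) and ((x of plate_0 in the frame of jig between -0.04 and 0.05 m and y of plate_0 in the frame of jig between -0.015 and 0.015 m and z of plate_0 in the frame of jig between 0.008 and 0.018 m and angle between plate_0's own z axis and vertical below 0.12 rad and angle between the x axis of plate_0 and the x axis of jig, either way round below 0.25 rad) or distance of plate_0 from where it was at the start of the episode below 0.015 m) and ((x of plate_1 in the frame of jig between -0.04 and 0.05 m and y of plate_1 in the frame of jig between -0.015 and 0.015 m and z of plate_1 in the frame of jig between 0.008 and 0.018 m and angle between plate_1's own z axis and vertical below 0.12 rad and angle between the x axis of plate_1 and the x axis of jig, either way round below 0.25 rad) or distance of plate_1 from where it was at the start of the episode below 0.015 m) and ((x of plate_2 in the frame of jig between -0.04 and 0.05 m and y of plate_2 in the frame of jig between -0.015 and 0.015 m and z of plate_2 in the frame of jig between 0.008 and 0.018 m and angle between plate_2's own z axis and vertical below 0.12 rad and angle between the x axis of plate_2 and the x axis of jig, either way round below 0.25 rad) or distance of plate_2 from where it was at the start of the episode below 0.015 m) and value of joint jaw above 0.0215 m and contact force between the fingers and jaw above 1 N and contact force between the fingers and bracket below 0.3 N and contact force between the fingers and plate_0 below 0.3 N and contact force between the fingers and plate_1 below 0.3 N and contact force between the fingers and plate_2 below 0.3 N); the arm keeps its last pose, push and grip.
It fails at once if a bystander (jar, bottle, tape or tub) was moved by more than 30 mm (distance of any of sample_jar, open_bottle, tape, tub from where it was at the start of the episode above 0.03 m).
It also fails if it takes over 72 s, if anything falls off the work surface, if the arm or the gripper's body presses on something with over 40 N, if the wrist force passes 120 N, or if a joint passes its speed limit or range.

## Robot

A 6-joint arm with a two-finger parallel gripper is mounted at the origin on a cart in front of the work surface, level with it; the furniture and walls round the work are solid. World frame = base frame: x ahead of the robot, y to its left, z up, the work surface at z = 0. Lengths are in m, angles in rad, forces in N, time in s.
With the tool pointing down it reaches from about 0.275 to 0.825 m from the base axis. Payload 5.2 kg.
Tool frame: the origin (TCP) lies between the finger pads; the fingertips stand arm.tip_reach ahead of it and the grasp point (between the pads) lies 5 mm behind it (arm.tip_reach is the distance from the TCP to the fingertips, in m); z points along the fingers, y is the line along which they close (so a half turn about z gives the same grasp; the last joint's range is limited). The gripper opens to 93 mm and grips with 3 to 60 N. Pads are 15 mm wide; open, the fingers measure 128 mm over their backs; the gripper's body (75 mm by 188 mm) begins 65 mm behind the grasp point.
Start: joints at [0.991, 0.259, 1.535, -0, 1.348, -0.203], TCP at [0.202, 0.511, 0.21] pointing down, gripper open.
Joint ranges: [-3.14, 3.14], [-0.91, 2.08], [0.19, 2.58], [-1.22, 4.36], [0.22, 2.71], [-3.12, 3.12]. Speed limits (rad/s): [2.57, 2.57, 3.14, 3.14, 3.14, 3.14].

## Interface

Orientations are given as a 3x3 rotation matrix whose columns are the frame's x, y, z axes.
In Python, from cell import arm gives the robot as it stands.
- The arm moves only by the shell command python3 -m jog 'ROWS'. ROWS is JSON, a list of rows, each a list of 7 numbers: the shift along the tool's x, y, z in cm, then the turn, a rotation vector about the tool's x, y, z in degrees, then the opening, from 0 (shut) to 1 (fully open). A call has 1 to 10 rows; each row is the pose to reach, as a shift and turn from the pose commanded when the call began, along the tool's axes at that moment; what a row does not reach only later rows make up. A row lasts 1/8 s, in which the tool goes at most 62.5 mm and 10.7 degrees, less where a joint would pass 70% of its speed; a pose out of reach is approached as far as the arm can. A call with a gripper value outside its range is refused whole. The fingers move at their own pace and stop on an object; the grip force is fixed at half the most. Time passes only in rows, so rows that repeat a pose let the fingers close. It gives the time, the measured TCP pose, the force, the opening and the grip force at its end, in the units of the state.
- arm.get_state(): the state, without advancing time (a new reading comes with each control period).
- arm.read_camera(name): name is "side" or "top" or "wrist"; returns a dict with "color" (480x640x3 uint8, red, green, blue), "K" (3x3 intrinsics, pixels), "dist" ([k1, k2, p1, p2, k3] as OpenCV has them; the pictures are not rectified), "extrinsics" (4x4, takes a point from world to camera coordinates). Camera axes: x right, y down, z forward; pixel columns grow to the right and rows downward; lengths in m; the calibration is good to about 2 mm. A picture is of the moment at which its call begins. There is no depth.
- arm.close_job(): hands the job in; it is judged then, once.
The state is a dict: "t": time; "joint_positions": joint angles; "joint_velocities": joint speeds; "effort": joint torques, N m; "tcp_pos": TCP position; "orientation": TCP orientation; "contact_force": force on the tool from outside, world axes, zero at the start; "torque": the same for the moment, N m; "grip_width": finger opening in m; "grip_force": force on a finger pad.
Only numpy, scipy, OpenCV 4.12 (cv2) and the standard library are available. Lean on these libraries where they do the work, as an engineer would, in place of code of your own. Each camera call takes 0.05 s, during which the arm holds its last target. There are 200 camera calls.

## Working session

There is one attempt and no reset: what is moved stays moved. The work goes in short steps, Python scripts to look and compute and a shell command to move; the robot and the scene stay as the last step left them, time stands still between calls to the robot, and variables do not carry over. Pictures are saved under pics/ and viewed, at most 10 in all, crops included, and the job is handed in when it is done.

```bash
ls; mkdir -p pics
python3 - <<'E'
from cell import arm
import cv2,numpy as np
s=arm.get_state(); print(s['t'],s['tcp_pos'],s['orientation'],arm.tip_reach,s['grip_width'])
for n in ['top','side']:
    r=arm.read_camera(n); cv2.imwrite(f'pics/{n}0.png',r['color'][:,:,::-1]); np.savez(f'{n}0.npz',**r)
    E=r['extrinsics'];print(n,-E[:3,:3].T@E[:3,3],E[2,:3],r['K'][0,0],r['dist'])
E
```

```text
pics
0.0 [0.20205536 0.51093402 0.20901975] [[-9.29836272e-01  3.67972259e-01 -9.61050260e-04]
 [ 3.67973373e-01  9.29835030e-01 -1.55323717e-03]
 [ 3.22070008e-04 -1.79789716e-03 -9.99998332e-01]] 0.014 0.09313093598764215
top [0.32665925 0.00260577 1.51076818] [ 0.1439071   0.00314701 -0.9895862 ] 561.7309698605644 [0.01003129 0.         0.         0.         0.        ]
side [0.31568889 1.2180052  0.53738063] [ 0.16308127 -0.92087983 -0.35409722] 597.8710811874657 [0.02325996 0.         0.         0.         0.        ]
```

View pics/top0.png

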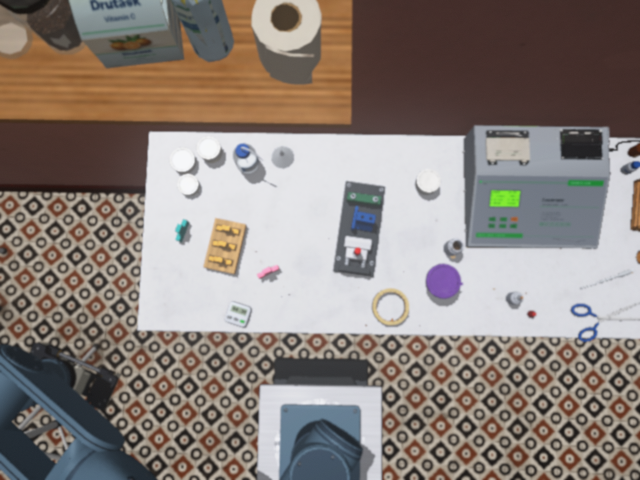

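View pics/side0.png

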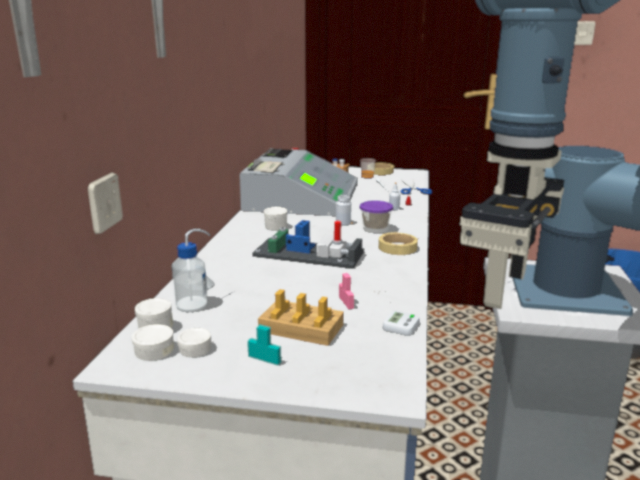

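The top view shows the jig at (358,230): green stop at (364,198), blue bracket at (362,218), red handle at (358,252). The rack with three brass plates is at (225,246). The pink look-alike at (268,271) and the turquoise one at (181,231) stand outside the rack and are to be left alone. Next: coarse positions and the wrist camera mount.

```bash
cat > h.py <<'E'
import numpy as np,cv2
from cell import arm
from scipy.spatial.transform import Rotation as R
def ray(r,uv):
    uv=np.asarray(uv,float).reshape(-1,1,2)
    n=cv2.undistortPoints(uv,r['K'],r['dist']).reshape(-1,2)
    E=r['extrinsics'];d=np.c_[n,np.ones(len(n))]@E[:3,:3]
    return -E[:3,:3].T@E[:3,3],d
def onz(r,uv,z):
    c,d=ray(r,uv);return c+d*((z-c[2])/d[:,2])[:,None]
def proj(r,P):
    E=r['extrinsics'];return cv2.projectPoints(np.asarray(P,float).reshape(-1,1,3),cv2.Rodrigues(E[:3,:3])[0],E[:3,3],r['K'],r['dist'])[0].reshape(-1,2)
def hsv(r): return cv2.cvtColor(r['color'],cv2.COLOR_RGB2HSV)
def mask(r,h0,h1,s0=100,v0=60,s1=255,v1=255):
    return cv2.inRange(hsv(r),(h0,s0,v0),(h1,s1,v1))
def blobs(m,amin=30):
    cs,_=cv2.findContours(m,cv2.RETR_EXTERNAL,cv2.CHAIN_APPROX_NONE)
    return sorted([c for c in cs if cv2.contourArea(c)>amin],key=cv2.contourArea,reverse=True)
def rows(P,yaw_dir=None):
    """shift (cm, tool axes) to world TCP target P; yaw_dir = wanted tool y dir (deg, world), down-pointing"""
    s=arm.get_state();O=np.array(s['orientation']);d=O.T@(np.asarray(P)-s['tcp_pos'])*100
    out=[np.round(d,2)]
    if yaw_dir is not None:
        a=np.radians(yaw_dir);y=np.array([np.cos(a),np.sin(a),0]);
        if y@O[:,1]<0:y=-y
        z=np.array([0,0,-1.]);T=np.c_[np.cross(y,z),y,z]
        out.append(np.round(np.degrees(R.from_matrix(O.T@T).as_rotvec()),2))
    return out
E
python3 - <<'E'
from h import *
r=dict(np.load('top0.npz'))
b=blobs(mask(r,5,25,90,90),100)
for n,m,z in [('green',mask(r,55,95,60,20),.044),('blue',mask(r,100,125,120,40),.05),('red',mask(r,0,4,150,100),.09)]:
    for c in blobs(m,10)[:4]:
        (u,v),wh,a=cv2.minAreaRect(c)
        if 330<u<400 and 170<v<290: print(n,u,v,wh,a,onz(r,[[u,v]],z)[0])
for c in b[:6]:
    (u,v),wh,a=cv2.minAreaRect(c);print('wood',u,v,wh,a,onz(r,[[u,v]],.028)[0])
m=mask(r,0,179,0,0,255,90);m[:,:325]=0;m[:,395:]=0;m[:170]=0;m[290:]=0
c=blobs(m)[0];q=cv2.boxPoints(cv2.minAreaRect(c));print('jig',q,onz(r,q,.012))
w=arm.read_camera('wrist');cv2.imwrite('pics/wrist0.png',w['color'][:,:,::-1])
s=arm.get_state();O=np.array(s['orientation']);E=w['extrinsics'];C=-E[:3,:3].T@E[:3,3]
print(O.T@(C-s['tcp_pos']),O.T@E[:3,:3].T,w['K'])
E
```

```text
green 364.510009765625 197.9299774169922 (20.223257064819336, 8.202439308166504) 8.130102157592773 [ 0.64351062 -0.11036864  0.044     ]
blue 363.6080017089844 218.65599060058594 (21.28736686706543, 22.181795120239258) 10.30484676361084 [ 0.58635977 -0.10772307  0.05      ]
red 357.0 251.0 (4.0, 4.0) 90.0 [ 0.49542857 -0.0881932   0.09      ]
wood 176.0 62.5 (125.0, 352.0) 90.0 [1.02453897 0.41552331 0.028     ]
wood 224.74996948242188 245.75 (30.527585983276367, 49.38149642944336) 13.392498016357422 [0.51166148 0.25969517 0.028     ]
wood 634.9999389648438 204.49998474121094 (48.99999237060547, 7.999999046325684) 90.0 [ 0.6393196  -0.83581926  0.028     ]
wood 569.2500610351562 458.7500305175781 (16.970561981201172, 16.263456344604492) 45.0 [-0.01456482 -0.6277942   0.028     ]
wood 181.90264892578125 466.460205078125 (16.18039894104004, 17.12112045288086) 48.8140754699707 [-0.04846888  0.34493779  0.028     ]
wood 621.2500610351562 461.25006103515625 (17.677669525146484, 15.55634880065918) 45.0 [-0.01810062 -0.75731022  0.028     ]
jig [[345.74426 207.92723]
 [346.00415 199.87111]
 [381.19336 201.00624]
 [380.93347 209.06236]] [[ 0.62197579 -0.06198744  0.012     ]
 [ 0.64429812 -0.06250934  0.012     ]
 [ 0.64254479 -0.15822578  0.012     ]
 [ 0.6202363  -0.15750477  0.012     ]]
[ 0.06725393 -0.00130914 -0.17289662] [[ 2.50389032e-04 -9.70191036e-01 -2.42341271e-01]
 [ 9.99999683e-01  5.99047759e-05  7.93384781e-04]
 [-7.55217403e-04 -2.42341393e-01  9.70190744e-01]] [[362.61693603   0.         321.29462164]
 [  0.         362.61693603 236.46705551]
 [  0.           0.           1.        ]]
```

Run:
```python
from h import *
print(rows([.47,.26,.25],81),rows([.52,-.1,.25],81))
```

```text
[array([-34.15, -13.5 ,  -4.07]), array([ -0.07,  -0.02, -12.59])] [array([-52.04, -45.13,  -4.03]), array([ -0.07,  -0.02, -12.59])]
```

```bash
python3 -m jog '[[-34,-13.5,-4,0,0,-12.6,1],[-34,-13.5,-4,0,0,-12.6,1],[-34,-13.5,-4,0,0,-12.6,1],[-34,-13.5,-4,0,0,-12.6,1],[-34,-13.5,-4,0,0,-12.6,1],[-34,-13.5,-4,0,0,-12.6,1],[-34,-13.5,-4,0,0,-12.6,1],[-34,-13.5,-4,0,0,-12.6,1],[-34,-13.5,-4,0,0,-12.6,1]]'
python3 - <<'E'
from h import *
w=arm.read_camera('wrist');np.savez('rack.npz',**w);cv2.imwrite('pics/rack.png',w['color'][:,:,::-1])
print(rows([.52,-.1,.25],81))
E
```

```text
t: 1.27
tcp_pos: [0.4676, 0.2618, 0.2496]
orientation: [[-0.988, 0.154, -0.001], [0.154, 0.988, 0.0], [0.001, -0.0, -1.0]]
contact_force: [-0.6, 0.2, 0.2]
grip_width: 0.093
grip_force: 0.0
[array([-1.075e+01, -3.496e+01, -3.000e-02]), array([ 0.  , -0.03,  0.14])]
```

View pics/rack.png

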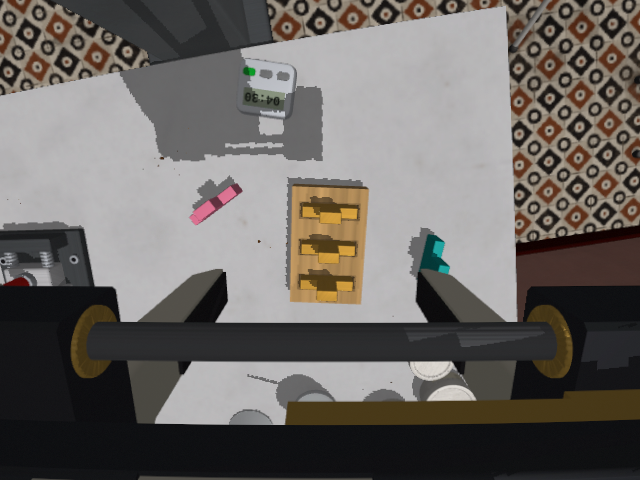

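Rack view: the three tabs stand at about (331,216), (328,256) and (327,294). The pink one (216,203) and the turquoise one (434,255) are loose on the table, not in the rack, and not brass, so the yellow trio in the rack is the right set. Next, the jig.

```bash
python3 -m jog '[[-15.5,-34,0,0,0,0,1],[-15.5,-34,0,0,0,0,1],[-15.5,-34,0,0,0,0,1],[-15.5,-34,0,0,0,0,1],[-15.5,-34,0,0,0,0,1],[-15.5,-34,0,0,0,0,1],[-15.5,-34,0,0,0,0,1],[-15.5,-34,0,0,0,0,1]]'
python3 - <<'E'
from h import *
w=arm.read_camera('wrist');np.savez('jig.npz',**w);cv2.imwrite('pics/jig.png',w['color'][:,:,::-1])
r=dict(np.load('rack.npz'))
m=mask(r,8,28,90,60)
for c in blobs(m,500)[:3]:
    a=cv2.minAreaRect(c);q=cv2.boxPoints(a);print('rack',a);P=onz(r,q,.028);print(P.round(4),P.mean(0),[np.linalg.norm(P[i]-P[i-1]) for i in range(4)])
m=mask(r,15,30,120,190)
for c in blobs(m,20)[:9]: print('br',cv2.boundingRect(c),cv2.contourArea(c))
print(hsv(r)[[218,216,245,190],[331,318,310,310]])
E
```

```text
t: 2.33
tcp_pos: [0.5685, -0.0978, 0.2496]
orientation: [[-0.988, 0.155, -0.001], [0.155, 0.988, 0.001], [0.001, 0.001, -1.0]]
contact_force: [-0.0, 0.2, 0.4]
grip_width: 0.0931
grip_force: 0.0
rack ((327.79071044921875, 243.73162841796875), (76.13911437988281, 117.466064453125), 2.2906100749969482)
[[0.569  0.2049 0.028 ]
 [0.4347 0.2342 0.028 ]
 [0.4507 0.3153 0.028 ]
 [0.5867 0.2928 0.028 ]] [0.51026839 0.26180612 0.028     ] [np.float64(0.0896391272289378), np.float64(0.13739280085975858), np.float64(0.08260904372687387), np.float64(0.13780082985765013)]
rack ((462.5692138671875, 409.2857666015625), (29.743921279907227, 353.86785888671875), 88.26429748535156)
[[0.7029 0.1779 0.028 ]
 [0.7655 0.6353 0.028 ]
 [0.8141 0.641  0.028 ]
 [0.7483 0.1707 0.028 ]] [0.75768982 0.40622236 0.028     ] [np.float64(0.04599677651186317), np.float64(0.4616588548002113), np.float64(0.048919418389937595), np.float64(0.4748272481552379)]
rack ((550.7310791015625, 341.0403137207031), (74.17022705078125, 40.99140930175781), 81.46923065185547)
[[0.6221 0.4836 0.028 ]
 [0.6223 0.533  0.028 ]
 [0.7276 0.5498 0.028 ]
 [0.7272 0.4972 0.028 ]] [0.67480138 0.5158849  0.028     ] [np.float64(0.10606293083587336), np.float64(0.04938276003704805), np.float64(0.10669472686468293), np.float64(0.05261162817029045)]
br (317, 213, 24, 21) 220.5
br (315, 253, 24, 17) 179.0
br (291, 187, 5, 99) 152.5
br (318, 291, 19, 10) 137.5
br (341, 209, 16, 10) 120.5
br (339, 246, 16, 10) 110.0
br (337, 282, 15, 9) 106.0
br (303, 207, 16, 10) 91.0
br (302, 245, 16, 9) 74.0
[[ 20 180 211]
 [ 20 179 204]
 [ 19 180 205]
 [ 17 128 176]]
```

View pics/jig.png

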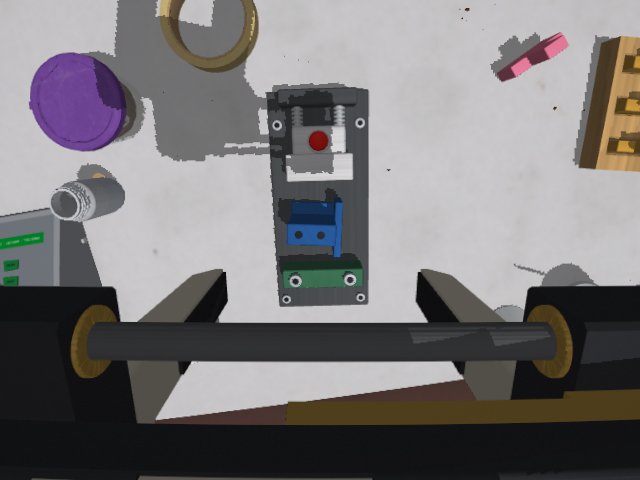

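Jig view: red handle (318,141), jaw front edge at v≈180, bracket at (315,225) with its thin plate at (338,227), and green stop at (322,273). I'll check the bracket's facing in one enlarged crop.

Run:
```python
from h import *
w=dict(np.load('jig.npz'));s=dict(np.load('side0.npz'))
a=cv2.resize(w['color'][165:305,260:380],None,fx=4,fy=4,interpolation=cv2.INTER_CUBIC)
b=cv2.resize(s['color'][200:270,250:320],(480,480),interpolation=cv2.INTER_CUBIC)
im=np.zeros((560,800,3),np.uint8);im[:,:480]=a;im[:320,480:]=cv2.resize(b,(320,320));cv2.imwrite('pics/crop.png',im[:,:,::-1])
```

```text
(no output)
```

View pics/crop.png

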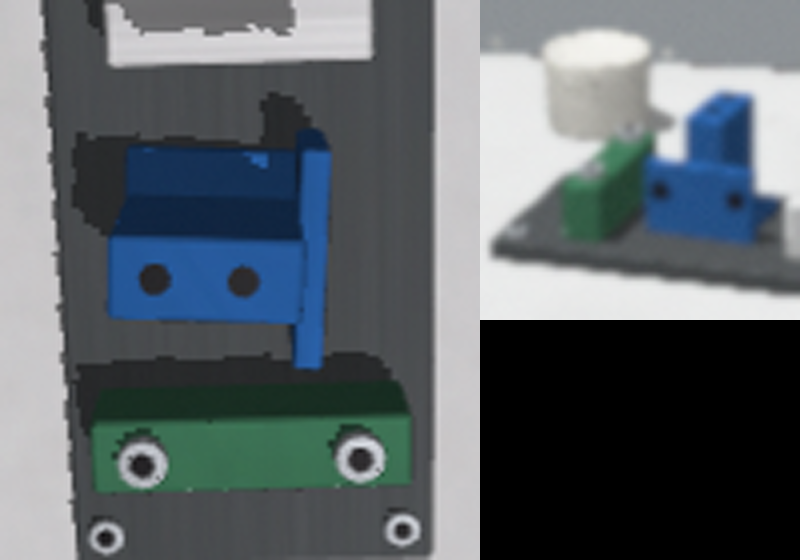

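The crop shows the bracket's mounting plate on the jig's +y side (crop x≈315), its holed face to +y. The rib top (with two bolt holes) has corners (110,235)–(302,322) in the crop. So it has to turn by −90°. Computing positions:

Run:
```python
from h import *
w=dict(np.load('jig.npz'))
f=lambda p:np.array(p)/4.+[260,165]
def show(n,p,z):
    P=onz(w,f(p),z);d=P[-1]-P[0];print(n,P.round(4)[:,:2].tolist(),'mid',P.mean(0).round(4),'len',np.linalg.norm(d).round(4),'dir',np.degrees(np.arctan2(d[1],d[0])).round(2));return P
show('stopfront',[[97,420],[410,410]],.044);show('stopback',[[97,490],[410,487]],.044)
show('jawfront',[[110,65],[372,57]],.044)
show('ribL',[[110,235],[302,238]],.076);show('ribR',[[110,320],[302,322]],.076)
show('plate',[[318,150],[308,367]],.052)
m=mask(w,0,6,150,60);c=[c for c in blobs(m) if 300<cv2.boundingRect(c)[0]<330][0]
(u,v),rad=cv2.minEnclosingCircle(c);print('red',u,v,rad,onz(w,[[u,v]],.092))
m=mask(w,0,179,0,0,90,110);m[:80]=0;m[310:]=0;m[:,:262]=0;m[:,:][:,375:]=0
g=np.array([[367.5,90],[367.5,303]]);print('right edge cols',[np.where(m[v])[0].max() for v in (100,140,190,240,295)])
P=onz(w,[[np.where(m[v])[0].max(),v] for v in (100,190,240,295)],.012);d=P[-1]-P[0];print(P.round(4),np.degrees(np.arctan2(d[1],d[0])))
```

```text
stopfront [[0.6263, -0.1488], [0.6369, -0.0632]] mid [ 0.6316 -0.106   0.044 ] len 0.0862 dir 82.97
stopback [[0.6466, -0.1525], [0.6593, -0.0661]] mid [ 0.653  -0.1093  0.044 ] len 0.0874 dir 81.62
jawfront [[0.5312, -0.128], [0.5397, -0.0606]] mid [ 0.5355 -0.0943  0.044 ] len 0.068 dir 82.8
ribL [[0.5694, -0.132], [0.5774, -0.0858]] mid [ 0.5734 -0.1089  0.076 ] len 0.0469 dir 80.14
ribR [[0.5906, -0.1358], [0.5985, -0.0889]] mid [ 0.5945 -0.1123  0.076 ] len 0.0476 dir 80.43
plate [[0.5604, -0.0781], [0.6177, -0.0891]] mid [ 0.5891 -0.0836  0.052 ] len 0.0584 dir -10.85
red 318.0 140.5 9.552586555480957 [[ 0.49640386 -0.09008936  0.092     ]]
right edge cols [np.int64(367), np.int64(367), np.int64(367), np.int64(367), np.int64(367)]
[[ 0.4615 -0.0319  0.012 ]
 [ 0.5574 -0.0442  0.012 ]
 [ 0.6155 -0.0515  0.012 ]
 [ 0.6842 -0.0601  0.012 ]] -7.229474613564963
```

```bash
python3 - <<'E'
from h import *
print(rows([.5848,-.107,.13]), arm.get_state()['orientation'][0][1])
E
python3 -m jog '[[-1.8,-0.65,6,0,0,10,0.45],[-1.8,-0.65,12,0,0,20,0.45],[-1.8,-0.65,12,0,0,30,0.45],[-1.8,-0.65,12,0,0,40,0.45],[-1.8,-0.65,12,0,0,50,0.45],[-1.8,-0.65,12,0,0,60,0.45],[-1.8,-0.65,12,0,0,70,0.45],[-1.8,-0.65,12,0,0,80,0.45],[-1.8,-0.65,12,0,0,90.7,0.45],[-1.8,-0.65,12,0,0,90.7,0.45]]'
python3 - <<'E'
from h import *
print(rows([.5848,-.107,.062],-9.7))
w=arm.read_camera('wrist');cv2.imwrite('pics/pre.png',w['color'][:,:,::-1]);np.savez('pre.npz',**w)
E
```

```text
[array([-1.77, -0.72, 11.98])] 0.15437281886260418
t: 3.62
tcp_pos: [0.5855, -0.1062, 0.1304]
orientation: [[0.164, 0.986, 0.0], [0.986, -0.164, 0.0], [0.0, 0.0, -1.0]]
contact_force: [0.5, 0.4, -0.8]
grip_width: 0.0419
grip_force: 0.0
[array([-0.09, -0.06,  6.84]), array([ 0.03, -0.01,  0.27])]
```

```bash
python3 -m jog '[[-0.1,-0.1,3,0,0,0.3,0.45],[-0.1,-0.1,5.5,0,0,0.3,0.45],[-0.1,-0.1,6.8,0,0,0.3,0.45],[-0.1,-0.1,6.8,0,0,0.3,0.45],[-0.1,-0.1,6.8,0,0,0.3,0.1],[-0.1,-0.1,6.8,0,0,0.3,0.1],[-0.1,-0.1,6.8,0,0,0.3,0.1],[-0.1,-0.1,6.8,0,0,0.3,0.1]]'
```

```text
t: 4.68
tcp_pos: [0.5851, -0.1095, 0.0627]
orientation: [[0.173, 0.985, 0.002], [0.985, -0.173, -0.001], [-0.0, 0.002, -1.0]]
contact_force: [0.9, 0.9, 4.5]
grip_width: 0.0213
grip_force: 30.0
```

```bash
python3 -m jog '[[0,0,-1,0,0,0,0.1],[0,0,-2.5,0,0,0,0.1],[0,0,-4,0,0,0,0.1],[0,0,-5,0,0,0,0.1],[0,0,-5,0,0,0,0.1]]'
python3 - <<'E'
from h import *
w=arm.read_camera('wrist');np.savez('lift.npz',**w);cv2.imwrite('pics/lift.png',w['color'][:,:,::-1])
O=np.array([.5712,-.0988]);e=np.array([.9923,-.1236]);n=np.array([.1236,.9923])
p=O+.0285*e;print(p,rows([p[0],p[1],.112],-97.15))
E
```

```text
t: 5.3
tcp_pos: [0.5851, -0.1096, 0.1132]
orientation: [[0.173, 0.985, 0.002], [0.985, -0.173, -0.001], [-0.001, 0.002, -1.0]]
contact_force: [0.3, 0.2, -3.2]
grip_width: 0.0216
grip_force: 30.0
[ 0.59948055 -0.1023226 ] [array([0.95, 1.35, 0.03]), array([ 5.000e-02, -3.000e-02,  8.716e+01])]
```

View pics/lift.png

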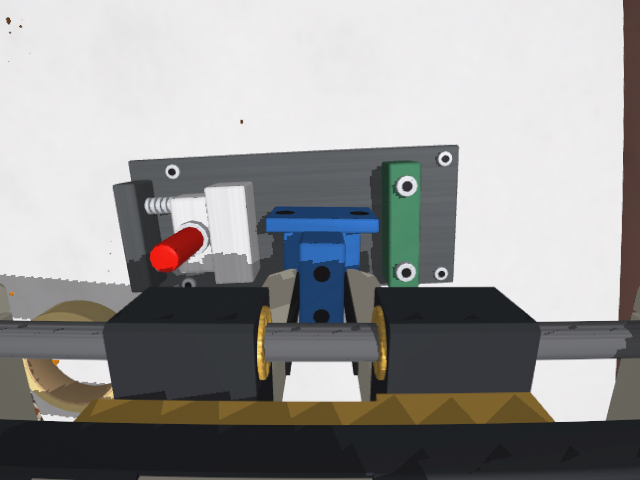

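The bracket is held level, with its plate at (322,215) and clear of the stop at (405,225). Now the quarter turn at height.

```bash
python3 -m jog '[[0.3,0.3,0,0,0,7,0.1],[0.6,0.6,0,0,0,17,0.1],[0.95,0.9,0,0,0,27,0.1],[0.95,0.9,0,0,0,37,0.1],[0.95,0.9,0,0,0,47,0.1],[0.95,0.9,0,0,0,57,0.1],[0.95,0.9,0,0,0,67,0.1],[0.95,0.9,0,0,0,77,0.1],[0.95,0.9,0,0,0,87.2,0.1],[0.95,0.9,0,0,0,87.2,0.1]]'
python3 - <<'E'
from h import *
w=arm.read_camera('wrist');np.savez('turn.npz',**w);cv2.imwrite('pics/turn.png',w['color'][:,:,::-1])
print(rows([.5955,-.1018,.0625],-97.15))
E
```

```text
t: 6.6
tcp_pos: [0.5944, -0.1013, 0.1111]
orientation: [[0.992, -0.124, -0.001], [-0.124, -0.992, 0.001], [-0.001, -0.0, -1.0]]
contact_force: [0.1, 0.6, -3.4]
grip_width: 0.0212
grip_force: 30.0
[array([0.11, 0.04, 4.87]), array([-0.02,  0.07,  0.17])]
```

View pics/turn.png

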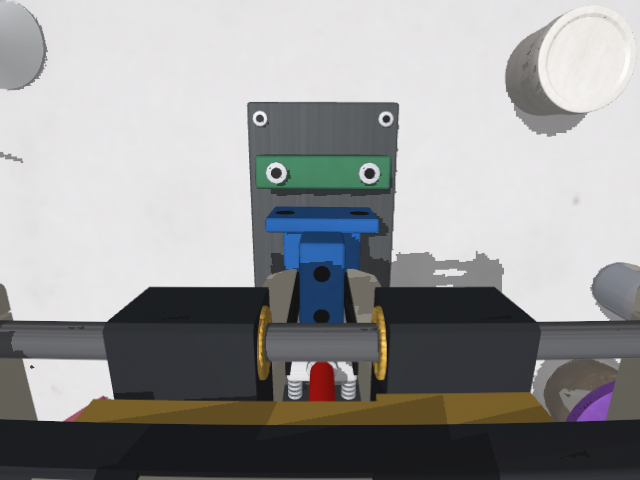

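Turned and in line: plate centre at u≈322, stop centre at u≈323. Lowering and letting go.

```bash
python3 -m jog '[[0.05,0,2,0,0,0.2,0.1],[0.1,0,4,0,0,0.2,0.1],[0.1,0,4.5,0,0,0.2,0.1],[0.1,0,4.85,0,0,0.2,0.1],[0.1,0,4.85,0,0,0.2,0.1],[0.1,0,4.85,0,0,0.2,0.5],[0.1,0,4.85,0,0,0.2,0.5],[0.1,0,4.85,0,0,0.2,0.5],[0.1,0,4.85,0,0,0.2,0.5]]'
python3 -m jog '[[0,0,-3,0,0,0,0.5],[0,0,-8,0,0,0,0.5],[0,0,-13,0,0,0,0.5],[-6,0,-18,0,0,0,0.5],[-6,0,-18,0,0,0,0.5],[-6,0,-18,0,0,0,0.5]]'
python3 - <<'E'
from h import *
w=arm.read_camera('wrist');np.savez('placed.npz',**w);cv2.imwrite('pics/placed.png',w['color'][:,:,::-1])
E
```

```text
t: 7.78
tcp_pos: [0.5961, -0.1017, 0.0637]
orientation: [[0.992, -0.129, 0.001], [-0.129, -0.992, -0.0], [0.001, 0.0, -1.0]]
contact_force: [0.6, 0.7, -0.6]
grip_width: 0.0463
grip_force: 0.0
t: 8.52
tcp_pos: [0.5364, -0.0939, 0.2441]
orientation: [[0.992, -0.129, 0.002], [-0.129, -0.992, -0.001], [0.002, 0.0, -1.0]]
contact_force: [0.4, -0.3, 0.0]
grip_width: 0.0465
grip_force: 0.0
```

View pics/placed.png

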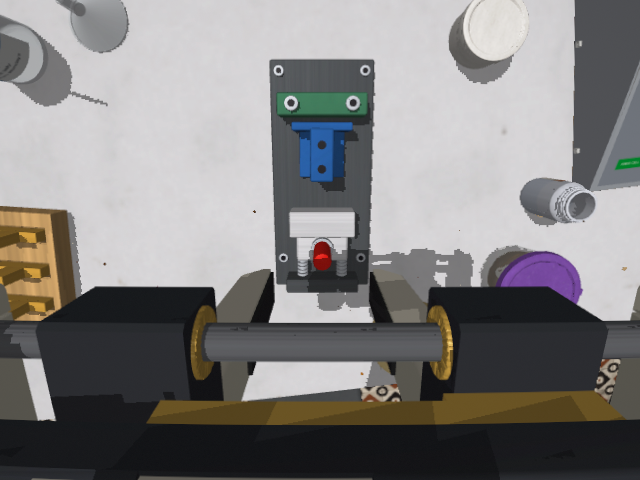

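The bracket stands with its plate at (322,126) next to the stop edge at v≈115; jaw front edge at v≈212. Checking these numerically, then going to the rack.

Run:
```python
from h import *
w=dict(np.load('placed.npz'))
O=np.array([.5712,-.0988]);e=np.array([.9923,-.1236]);n=np.array([.1236,.9923])
def show(nm,p,z):
    P=onz(w,p,z)[:,:2]-O;d=P[1]-P[0];print(nm,'jig xy mm',(1e3*np.c_[P@e,P@n]).round(1).tolist(),'len',(1e3*np.linalg.norm(d)).round(1),'dir',np.degrees(np.arctan2(d@n,d@e)).round(1))
show('stop front',[[278,115],[367,115.5]],.044)
show('jaw front',[[290,212],[354,211.5]],.044)
show('plate top front',[[292.5,123.5],[351.5,123.5]],.052)
show('rib back top',[[311,181],[333,180.5]],.076)
print(rows([.49,.262,.21],81))
```

```text
stop front jig xy mm [[61.5, 41.7], [60.6, -45.8]] len 87.6 dir -90.6
jaw front jig xy mm [[-35.3, 32.3], [-35.1, -34.5]] len 66.8 dir -89.8
plate top front jig xy mm [[52.9, 27.0], [52.6, -30.0]] len 57.0 dir -90.3
rib back top jig xy mm [[-0.4, 9.1], [-0.0, -11.5]] len 20.6 dir -89.0
[array([ -9.2 , -34.69,   3.29]), array([-0.01, -0.01,  1.6 ])]
```

```bash
python3 -m jog '[[-9.1,-34.7,3,0,0,2,0.5],[-9.1,-34.7,3,0,0,2,0.5],[-9.1,-34.7,3,0,0,2,0.5],[-9.1,-34.7,3,0,0,2,0.5],[-9.1,-34.7,3,0,0,2,0.5],[-9.1,-34.7,3,0,0,2,0.5],[-9.1,-34.7,3,0,0,2,0.5],[-9.1,-34.7,3,0,0,2,0.5]]'
python3 - <<'E'
from h import *
w=arm.read_camera('wrist');np.savez('rack2.npz',**w)
cv2.imwrite('pics/rack2.png',cv2.resize(w['color'][60:310,200:440],(768,600)if 0 else (576,600),interpolation=cv2.INTER_CUBIC)[:,:,::-1])
E
```

```text
t: 9.57
tcp_pos: [0.4908, 0.2617, 0.2116]
orientation: [[0.987, -0.162, -0.003], [-0.162, -0.987, -0.001], [-0.002, 0.002, -1.0]]
contact_force: [0.7, 0.2, 0.6]
grip_width: 0.0463
grip_force: 0.0
```

View pics/rack2.png

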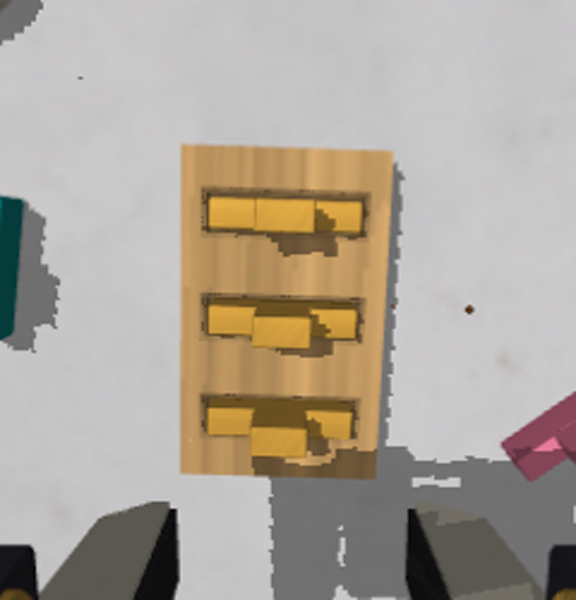

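The rack close up: three brass tabs in the rack at crop (285,214), (281,331), (278,442). The pink and turquoise look-alikes are outside it. I'll take the middle plate.

Run:
```python
from h import *
w=dict(np.load('rack2.npz'))
f=lambda p:np.array(p)/2.4+[200,60]
for nm,p in [('far',[[256,197],[316,199],[315,231],[255,230]]),('mid',[[253,316],[311,318],[309,348],[252,345]]),('near',[[252,426],[307,428],[306,457],[251,454]])]:
    P=onz(w,f(p),.068)[:,:2];d=P[1]-P[0]+P[2]-P[3];print(nm,P.mean(0).round(4),'w',[np.linalg.norm(P[i]-P[i-1]).round(4) for i in range(4)],np.degrees(np.arctan2(d[1],d[0])).round(1))
for nm,p in [('farbody',[[209,213],[362,216]]),('midbody',[[208,320],[357,324]]),('nearbody',[[206,421],[353,425]])]:
    P=onz(w,f(p),.038)[:,:2];d=P[1]-P[0];print(nm,P.mean(0).round(4),np.linalg.norm(d).round(4),np.degrees(np.arctan2(d[1],d[0])).round(1))
P=onz(w,f([[182,145],[391,152],[375,478],[182,473]]),.028)[:,:2];print(P.round(4),P.mean(0))
for a,b in [(0,1),(3,2),(0,3),(1,2)]:
    d=P[b]-P[a];print(np.linalg.norm(d).round(4),np.degrees(np.arctan2(d[1],d[0])).round(1))
```

```text
far [0.5532 0.2523] w [np.float64(0.0114), np.float64(0.0212), np.float64(0.0111), np.float64(0.0213)] -100.7
mid [0.5121 0.2607] w [np.float64(0.0107), np.float64(0.0211), np.float64(0.011), np.float64(0.0209)] -101.8
near [0.4714 0.2683] w [np.float64(0.0109), np.float64(0.0207), np.float64(0.0113), np.float64(0.0208)] -102.0
farbody [0.5529 0.2525] 0.0594 -100.4
midbody [0.5118 0.2605] 0.0595 -100.9
nearbody [0.471  0.2686] 0.0604 -100.9
[[0.5857 0.2883]
 [0.5698 0.2077]
 [0.4379 0.2327]
 [0.4536 0.314 ]] [0.51175053 0.26067982]
0.0821 -101.2
0.0828 -100.9
0.1346 169.0
0.1342 169.3
```

Run:
```python
from h import *
print(rows([.512,.2606,.057],-101))
```

```text
[array([ 2.1 , -0.32, 15.5 ]), array([0.08, 0.09, 1.58])]
```

```bash
python3 -m jog '[[2.1,-0.2,5,0,0,1.6,0.5],[2.1,-0.2,10,0,0,1.6,0.5],[2.1,-0.2,12,0,0,1.6,0.5],[2.1,-0.2,12,0,0,1.6,0.5]]'
python3 - <<'E'
from h import *
print(rows([.512,.2606,.057],-101))
E
```

```text
t: 10.12
tcp_pos: [0.5111, 0.2584, 0.0914]
orientation: [[0.981, -0.193, -0.004], [-0.193, -0.981, -0.001], [-0.004, 0.002, -1.0]]
contact_force: [0.5, 0.1, 0.2]
grip_width: 0.0463
grip_force: 0.0
[array([ 0.06, -0.24,  3.44]), array([ 0.12,  0.22, -0.13])]
```

```bash
python3 -m jog '[[0.1,-0.2,2,0,0,0,0.5],[0.1,-0.2,3.4,0,0,0,0.5],[0.1,-0.2,3.4,0,0,0,0.5],[0.1,-0.2,3.4,0,0,0,0.1],[0.1,-0.2,3.4,0,0,0,0.1],[0.1,-0.2,3.4,0,0,0,0.1],[0.1,-0.2,3.4,0,0,0,0.1]]'
```

```text
t: 11.0
tcp_pos: [0.5133, 0.2623, 0.0596]
orientation: [[0.982, -0.19, 0.0], [-0.19, -0.982, 0.0], [0.0, -0.0, -1.0]]
contact_force: [0.2, 0.4, 0.2]
grip_width: 0.0117
grip_force: 0.0
```

Run:
```python
from h import *
w=arm.read_camera('wrist');s=arm.read_camera('side')
print(arm.get_state()['grip_width'],arm.get_state()['grip_force'],arm.get_state()['tcp_pos'])
a=cv2.resize(s['color'][240:360,240:360],(480,480),interpolation=cv2.INTER_CUBIC)
b=cv2.resize(w['color'][130:430,180:480],(320,320))
im=np.zeros((480,800,3),np.uint8);im[:,:480]=a;im[:320,480:]=b;cv2.imwrite('pics/miss.png',im[:,:,::-1])
```

```text
0.009588187919692584 0.3866673947777599 [0.51324577 0.26229852 0.05951708]
```

View pics/miss.png

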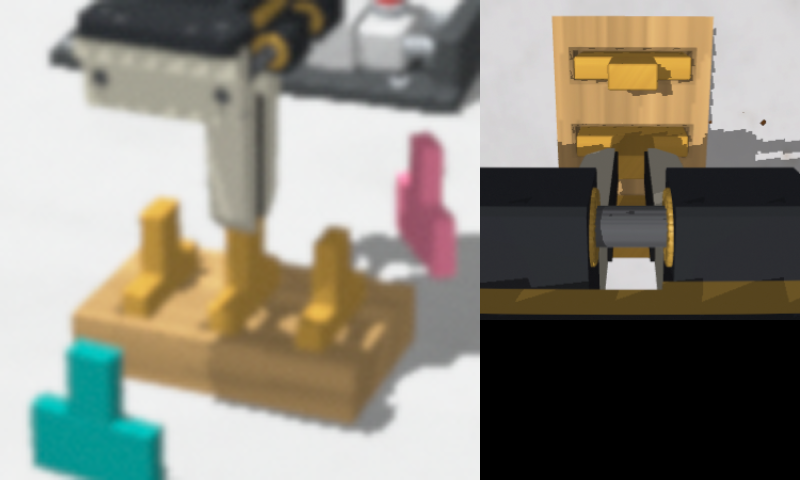

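Run:
```python
from h import *
s=dict(np.load('side0.npz'));w=arm.read_camera('wrist')
st=arm.get_state();O=np.array(st['orientation']);p=np.array(st['tcp_pos'])
g=lambda P:((proj(s,P)-[240,240])*4).round(0).tolist()
print('tips',g([p+O@[x,y,.014] for x in(-.0075,.0075) for y in(-.006,.006)]))
a=np.radians(-101);y=np.array([np.cos(a),np.sin(a),0]);
for n,c in [('far',[.553,.2524,0]),('mid',[.512,.2606,0]),('near',[.4712,.2684,0])]: print(n,'tabtop',g([np.array(c)+[0,0,.068],np.array(c)+[0,0,.038]]))
print('wrist tcp/tip px',((proj(w,[p,p+O@[0,0,.014]])-[180,130])*[320/300]+[480,0]).round(0))
print('wrist mid tabtop',((proj(w,[[.512,.2606,.068]])-[180,130])*320/300+[480,0]).round(0), 'far',((proj(w,[[.553,.2524,.068]])-[180,130])*320/300+[480,0]).round(0))
print(st['grip_width'],st['grip_force'],st['contact_force'])
```

```text
tips [[254.0, 271.0], [264.0, 260.0], [224.0, 265.0], [234.0, 254.0]]
far tabtop [[163.0, 202.0], [164.0, 261.0]]
mid tabtop [[247.0, 216.0], [248.0, 276.0]]
near tabtop [[333.0, 231.0], [333.0, 291.0]]
wrist tcp/tip px [[629. 160.]
 [629. 150.]]
wrist mid tabtop [[633. 169.]] far [[633.  77.]]
0.009334686064901053 0.5407173978164792 [ 0.09966506 -0.49912901  1.13457623]
```

```bash
cat > sidecol.py <<'E'
from h import *
s=arm.read_camera('side')
H=hsv(s);st=arm.get_state();O=np.array(st['orientation']);p=np.array(st['tcp_pos'])
print(p,st['grip_width'],st['grip_force'],'tip px',proj(s,[p+O@[0,-.02,.014],p+O@[0,.02,.014]]).round(1).tolist())
for u in (296,298,300,302,304,306,308): print(u,' '.join(f"{v}:{H[v,u,0]}/{H[v,u,1]}/{H[v,u,2]}" for v in range(284,316,2)))
E
python3 sidecol.py
```

```text
[0.51329532 0.26230859 0.05951624] 0.009329060471562348 0.6375593435950577 tip px [[296.7, 310.3], [305.1, 301.1]]
296 284:23/26/165 286:23/27/170 288:23/26/174 290:23/28/181 292:26/28/181 294:25/28/164 296:21/39/155 298:17/62/192 300:17/69/204 302:18/88/198 304:19/138/194 306:19/143/200 308:19/144/205 310:19/144/211 312:20/156/224 314:20/170/211
298 284:25/28/164 286:25/28/165 288:25/26/164 290:24/29/165 292:22/29/168 294:23/27/160 296:20/54/142 298:20/153/152 300:20/163/156 302:19/163/155 304:20/168/155 306:20/168/156 308:20/167/162 310:19/167/168 312:20/171/183 314:20/175/141
300 284:23/29/158 286:25/27/160 288:25/27/161 290:25/27/160 292:25/27/160 294:25/28/157 296:23/42/139 298:19/136/146 300:20/171/151 302:20/166/154 304:20/171/151 306:20/166/152 308:20/169/151 310:20/169/151 312:19/172/144 314:20/166/132
302 284:24/28/136 286:24/30/138 288:24/30/138 290:24/27/140 292:26/26/139 294:25/31/141 296:24/37/137 298:19/117/137 300:20/166/137 302:20/166/137 304:20/168/135 306:20/169/134 308:20/164/137 310:20/165/136 312:20/167/133 314:20/172/129
304 284:23/25/93 286:26/22/91 288:23/25/90 290:23/25/90 292:27/28/92 294:20/64/115 296:19/92/138 298:19/124/136 300:19/144/135 302:20/152/134 304:20/162/132 306:20/166/129 308:20/164/129 310:20/169/127 312:20/168/129 314:20/169/127
306 284:26/29/125 286:25/28/120 288:23/28/120 290:25/23/123 292:27/19/133 294:21/24/179 296:19/30/203 298:19/27/202 300:18/29/203 302:18/40/191 304:18/124/140 306:19/165/131 308:19/167/130 310:20/167/128 312:20/163/128 314:20/151/127
308 284:30/14/161 286:26/12/174 288:30/10/184 290:36/6/202 292:30/2/225 294:60/1/237 296:90/1/239 298:90/1/239 300:30/1/239 302:23/4/231 304:18/74/163 306:19/153/133 308:20/164/129 310:20/163/128 312:19/144/126 314:19/126/127
```

```bash
python3 -m jog '[[0,0,-3,0,0,0,0.1],[0,0,-3,0,0,0,0.1]]'
cat > tip.py <<'E'
from h import *
# lowest beige pixel of the fingers in the side picture, against where the tips should be
s=arm.read_camera('side');H=hsv(s);st=arm.get_state();O=np.array(st['orientation']);p=np.array(st['tcp_pos'])
h=st['grip_width']/2
T=proj(s,[p+O@[x,sg*(h+t),.014] for sg in(-1,1) for t in (0,.017) for x in (-.007,.007)])
print('width',round(st['grip_width'],4),'z',p[2].round(4),'expect tip px',T.round(0).tolist())
m=((H[...,1]<70)&(H[...,2]<215)&(H[...,0]<40)).astype(np.uint8)*255
for u in range(284,316,3):
    col=np.where(m[240:330,u])[0]+240
    # last row of the run containing row 262
    v=262
    while v<329 and m[v,u]: v+=1
    print(u,v,end=' | ')
print()
E
python3 tip.py; python3 -m jog '[[0,0,0,0,0,0,0.5],[0,0,0,0,0,0,0.5],[0,0,0,0,0,0,0.5]]'; python3 tip.py
```

```text
t: 11.45
tcp_pos: [0.5149, 0.2628, 0.0913]
orientation: [[0.982, -0.191, 0.004], [-0.191, -0.982, 0.001], [0.004, -0.002, -1.0]]
contact_force: [0.7, 0.6, -0.9]
grip_width: 0.0095
grip_force: 0.0
width 0.0092 z 0.09 expect tip px [[303.0, 292.0], [296.0, 291.0], [299.0, 296.0], [292.0, 295.0], [305.0, 290.0], [298.0, 289.0], [309.0, 286.0], [301.0, 285.0]]
284 262 | 287 262 | 290 265 | 293 280 | 296 281 | 299 281 | 302 282 | 305 278 | 308 272 | 311 262 | 314 262 | 
t: 11.88
tcp_pos: [0.5128, 0.2621, 0.0887]
orientation: [[0.982, -0.191, -0.001], [-0.191, -0.982, -0.0], [-0.001, 0.001, -1.0]]
contact_force: [-0.5, -0.1, -0.3]
grip_width: 0.0348
grip_force: 0.0
width 0.0384 z 0.0888 expect tip px [[301.0, 296.0], [293.0, 295.0], [297.0, 300.0], [289.0, 299.0], [309.0, 287.0], [302.0, 286.0], [312.0, 284.0], [305.0, 283.0]]
284 262 | 287 262 | 290 284 | 293 285 | 296 286 | 299 286 | 302 277 | 305 262 | 308 277 | 311 273 | 314 262 |
```

```bash
python3 -m jog '[[0,0,2,0,0,0,0.5],[0,0,3.5,0,0,0,0.5],[0,0,3.8,0,0,0,0.5],[0,0,4,0,0,0,0.5],[0,0,4,0,0,0,0.5]]'; python3 tip.py;  python3 -m jog '[[0,0,0.3,0,0,0,0.5],[0,0,0.6,0,0,0,0.5],[0,0,0.6,0,0,0,0.5]]'; python3 tip.py
```

```text
t: 12.55
tcp_pos: [0.5135, 0.2623, 0.0497]
orientation: [[0.982, -0.191, 0.001], [-0.191, -0.982, 0.0], [0.001, -0.0, -1.0]]
contact_force: [-0.3, -0.1, -0.5]
grip_width: 0.0466
grip_force: 0.0
width 0.0465 z 0.0498 expect tip px [[299.0, 317.0], [292.0, 315.0], [296.0, 321.0], [288.0, 320.0], [309.0, 306.0], [302.0, 304.0], [312.0, 302.0], [306.0, 301.0]]
284 276 | 287 300 | 290 305 | 293 306 | 296 306 | 299 306 | 302 282 | 305 262 | 308 262 | 311 262 | 314 262 | 
t: 12.98
tcp_pos: [0.513, 0.2622, 0.043]
orientation: [[0.982, -0.191, -0.001], [-0.191, -0.982, -0.0], [-0.001, 0.0, -1.0]]
contact_force: [-0.5, -0.6, -0.4]
grip_width: 0.0462
grip_force: 0.0
width 0.0466 z 0.0432 expect tip px [[300.0, 320.0], [293.0, 319.0], [296.0, 324.0], [289.0, 323.0], [309.0, 309.0], [302.0, 308.0], [313.0, 305.0], [306.0, 304.0]]
284 279 | 287 291 | 290 262 | 293 262 | 296 262 | 299 310 | 302 262 | 305 262 | 308 262 | 311 262 | 314 262 |
```

The side view shows the real fingertips about 22 mm higher than the stated reach, so the first close passed over the tab. The lower pose meets no contact, so I'm gripping here.

```bash
python3 -m jog '[[0,0,0.3,0,0,0,0.5],[0,0,0.3,0,0,0,0.1],[0,0,0.3,0,0,0,0.1],[0,0,0.3,0,0,0,0.1],[0,0,0.3,0,0,0,0.1],[0,0,0.3,0,0,0,0.1]]'
```

```text
t: 13.78
tcp_pos: [0.5132, 0.2622, 0.0404]
orientation: [[0.982, -0.191, 0.0], [-0.191, -0.982, 0.0], [0.0, -0.0, -1.0]]
contact_force: [0.3, -0.5, 0.8]
grip_width: 0.022
grip_force: 30.0
```

```bash
python3 -m jog '[[0,0,-1.5,0,0,0,0.1],[0,0,-3.5,0,0,0,0.1],[0,0,-6,0,0,0,0.1],[0,0,-10,0,0,0,0.1],[0,0,-10,0,0,0,0.1]]'
python3 - <<'E'
from h import *
print(rows([.5575,-.0970,.14],-97.15))
s=arm.read_camera('side');H=hsv(s);st=arm.get_state();p=np.array(st['tcp_pos'])
m=mask(s,14,26,120,90)
print([cv2.boundingRect(c) for c in blobs(m,40)], proj(s,[p+[0,0,.0276],p-[0,0,.0344],[.512,.2606,.068]]).round(0))
E
```

```text
t: 14.4
tcp_pos: [0.5157, 0.2631, 0.1448]
orientation: [[0.982, -0.19, 0.008], [-0.19, -0.982, 0.002], [0.007, -0.004, -1.0]]
contact_force: [0.2, -0.1, -0.6]
grip_width: 0.0217
grip_force: 30.0
[array([10.96, 34.55,  0.43]), array([-0.2 , -0.42, -3.83])]
[(260, 290, 81, 53), (464, 74, 38, 56), (291, 239, 17, 40), (362, 171, 12, 7)] [[300. 241.]
 [300. 274.]
 [302. 294.]]
```

```bash
python3 -m jog '[[2,6,0.3,0,0,-3.8,0.1],[4,12,0.3,0,0,-3.8,0.1],[6,18,0.3,0,0,-3.8,0.1],[8,24,0.3,0,0,-3.8,0.1],[9.5,30,0.3,0,0,-3.8,0.1],[10.9,34.5,0.3,0,0,-3.8,0.1],[10.9,34.5,0.3,0,0,-3.8,0.1],[10.9,34.5,0.3,0,0,-3.8,0.1]]'
python3 - <<'E'
from h import *
print(rows([.5575,-.0970,.0464],-97.15))
E
```

```text
t: 15.45
tcp_pos: [0.5535, -0.0967, 0.1363]
orientation: [[0.992, -0.126, -0.002], [-0.126, -0.992, 0.001], [-0.002, -0.001, -1.0]]
contact_force: [1.2, 0.1, -1.2]
grip_width: 0.0216
grip_force: 30.0
[array([ 0.42, -0.01,  8.99]), array([-0.06,  0.14, -0.09])]
```

```bash
python3 -m jog '[[0.2,0,4,0,0,0,0.1],[0.2,0,7,0,0,0,0.1],[0.2,0,8.3,0,0,0,0.1],[0.2,0,8.7,0,0,0,0.1],[0.2,0,8.9,0,0,0,0.1],[0.2,0,8.9,0,0,0,0.1]]'
python3 - <<'E'
from h import *
print(rows([.5555,-.0970,.0464],-97.15))
s=arm.read_camera('side');m=mask(s,14,26,110,80);m[:200]=0;m[275:]=0
O=np.array([.5712,-.0988]);e=np.array([.9923,-.1236])
q=O-.0157*e
print([cv2.boundingRect(c) for c in blobs(m,8)],'plate bottom/top expected',proj(s,[[*q,.012],[*q,.044],[*q,.074]]).round(1).tolist())
E
```

```text
t: 16.2
tcp_pos: [0.5571, -0.0976, 0.0493]
orientation: [[0.992, -0.125, 0.002], [-0.125, -0.992, -0.001], [0.002, 0.0, -1.0]]
contact_force: [0.5, -0.1, -1.3]
grip_width: 0.0214
grip_force: 30.0
[array([-0.17, -0.04,  0.29]), array([ 0.02, -0.1 , -0.02])]
[(307, 234, 11, 20)] plate bottom/top expected [[313.5, 250.1], [313.5, 237.6], [313.5, 225.7]]
```

```bash
python3 -m jog '[[0,0,0.15,0,0,0,0.1],[0,0,0.25,0,0,0,0.1],[0,0,0.3,0,0,0,0.1],[0,0,0.3,0,0,0,0.1]]'
```

```text
t: 16.75
tcp_pos: [0.5568, -0.0977, 0.0463]
orientation: [[0.992, -0.125, 0.001], [-0.125, -0.992, -0.0], [0.001, 0.0, -1.0]]
contact_force: [-2.3, -0.1, 5.4]
grip_width: 0.0218
grip_force: 30.0
```

Touched down (+5.4 N). Release and retreat straight up.

```bash
python3 -m jog '[[0,0,0,0,0,0,0.45],[0,0,0,0,0,0,0.45],[0,0,0,0,0,0,0.45],[0,0,0,0,0,0,0.45],[0,0,-3,0,0,0,0.45],[0,0,-8,0,0,0,0.45],[0,0,-14,0,0,0,0.45],[-4,0,-19,0,0,0,0.45],[-4,0,-19,0,0,0,0.45],[-4,0,-19,0,0,0,0.45]]'
python3 - <<'E'
from h import *
w=arm.read_camera('wrist');np.savez('plate.npz',**w)
O=np.array([.5712,-.0988]);e=np.array([.9923,-.1236]);n=np.array([.1236,.9923])
def J(P): P=P[:,:2]-O;return (1e3*np.c_[P@e,P@n]).round(1).tolist()
m=mask(w,14,28,120,70)
for c in blobs(m,60):
    a=cv2.minAreaRect(c)
    if 250<a[0][0]<400 and a[0][1]<290: print('brass',a,cv2.boundingRect(c),J(onz(w,[a[0]],.044)))
m=mask(w,100,125,120,40);c=blobs(m,60)[0];print('blue',cv2.boundingRect(c))
m=mask(w,0,6,150,60)
for c in blobs(m,40): print('red',cv2.boundingRect(c))
q=lambda x,y,z:proj(w,[[*(O+x*e+y*n),z]]).round(1)[0].tolist()
print('expect plate body corners',q(-.0085,.03,.044),q(-.0085,-.03,.044),q(-.0205,.03,.044),'tab',q(-.0085,.011,.074),q(-.0205,-.011,.074))
print('handle top expected',q(-.076,0,.092))
s=arm.read_camera('side');m=mask(s,14,26,110,80);m[:200]=0;m[275:]=0
print([cv2.boundingRect(c) for c in blobs(m,8)],proj(s,[[*(O-.0145*e+y*n),z] for y,z in((.03,.012),(.03,.044),(0,.074))]).round(1).tolist())
E
```

```text
t: 18.0
tcp_pos: [0.5166, -0.0924, 0.2351]
orientation: [[0.992, -0.125, 0.0], [-0.125, -0.992, -0.0], [0.0, 0.0, -1.0]]
contact_force: [-0.1, 0.3, -0.4]
grip_width: 0.0419
grip_force: 0.0
brass ((321.5, 174.5), (15.0, 59.0), 90.0) (292, 167, 60, 16) [[-16.2, -1.5]]
blue (289, 98, 65, 63)
red (312, 225, 19, 28)
expect plate body corners [289.7, 166.7] [350.4, 166.6] [289.9, 178.9] tab [307.8, 168.4] [331.9, 181.6]
handle top expected [320.0, 245.3]
[(307, 226, 11, 29)] [[309.2, 254.5], [309.2, 241.8], [313.0, 225.7]]
```

The plate stands upright and square on the bed at jig (−16, −1.5) mm. Now the handle.

Run:
```python
from h import *
print(rows([.4958,-.0894,.060],-97.15))
```

```text
[array([-2.030e+00, -1.000e-02,  1.737e+01]), array([-0.04,  0.15, -0.04])]
```

```bash
python3 -m jog '[[-2,0,5,0,0,0,0.45],[-2,0,10,0,0,0,0.45],[-2,0,13,0,0,0,0.45],[-2,0,15.5,0,0,0,0.45],[-2,0,17.2,0,0,0,0.45],[-2,0,17.2,0,0,0,0.45],[-2,0,17.2,0,0,0,0.45]]'; python3 -m jog '[[0,0,0,0,0,0,0.05],[0,0,0,0,0,0,0.05],[0,0,0,0,0,0,0.05],[0,0,0,0,0,0,0.05]]'
```

```text
t: 18.98
tcp_pos: [0.497, -0.0899, 0.063]
orientation: [[0.992, -0.125, -0.001], [-0.125, -0.992, 0.0], [-0.001, -0.0, -1.0]]
contact_force: [0.2, 0.2, 0.3]
grip_width: 0.0417
grip_force: 0.0
t: 19.48
tcp_pos: [0.4972, -0.0895, 0.0638]
orientation: [[0.992, -0.125, 0.001], [-0.125, -0.992, 0.001], [0.001, -0.001, -1.0]]
contact_force: [-0.2, 3.0, 2.8]
grip_width: 0.0173
grip_force: 30.0
```

```bash
python3 -m jog '[[0.3,0,0,0,0,0,0.05],[0.6,0,0,0,0,0,0.05],[0.9,0,0,0,0,0,0.05],[1.2,0,0,0,0,0,0.05],[1.5,0,0,0,0,0,0.05],[1.7,0,0,0,0,0,0.05],[1.9,0,0,0,0,0,0.05],[2.1,0,0,0,0,0,0.05],[2.3,0,0,0,0,0,0.05],[2.3,0,0,0,0,0,0.05]]'; python3 -m jog '[[0.1,0,0,0,0,0,0.05],[0.2,0,0,0,0,0,0.05],[0.3,0,0,0,0,0,0.05],[0.3,0,0,0,0,0,0.05]]'
```

```text
t: 20.72
tcp_pos: [0.5191, -0.0923, 0.0638]
orientation: [[0.992, -0.125, -0.001], [-0.125, -0.992, 0.001], [-0.001, -0.001, -1.0]]
contact_force: [-2.5, 3.6, 7.2]
grip_width: 0.0173
grip_force: 30.0
t: 21.22
tcp_pos: [0.5214, -0.0926, 0.0638]
orientation: [[0.992, -0.125, -0.002], [-0.125, -0.992, 0.001], [-0.002, -0.001, -1.0]]
contact_force: [-5.5, 4.2, 8.2]
grip_width: 0.0174
grip_force: 30.0
```

```bash
python3 -m jog '[[0.1,0,0,0,0,0,0.05],[0.2,0,0,0,0,0,0.05],[0.3,0,0,0,0,0,0.05],[0.3,0,0,0,0,0,0.05]]'; python3 -m jog '[[0.1,0,0,0,0,0,0.05],[0.2,0,0,0,0,0,0.05],[0.2,0,0,0,0,0,0.05]]'
```

```text
t: 21.72
tcp_pos: [0.5243, -0.0929, 0.0638]
orientation: [[0.992, -0.125, -0.003], [-0.125, -0.992, 0.001], [-0.003, -0.001, -1.0]]
contact_force: [-5.2, 5.0, 7.0]
grip_width: 0.0171
grip_force: 30.0
t: 22.1
tcp_pos: [0.526, -0.0931, 0.0638]
orientation: [[0.992, -0.125, -0.003], [-0.125, -0.992, 0.001], [-0.003, -0.001, -1.0]]
contact_force: [-6.7, 3.2, 9.2]
grip_width: 0.0172
grip_force: 30.0
```

```bash
python3 -m jog '[[0.1,0,0,0,0,0,0.05],[0.1,0,0,0,0,0,0.05]]'; python3 -m jog '[[0.1,0,0,0,0,0,0.05],[0.1,0,0,0,0,0,0.05]]'; python3 -m jog '[[0.1,0,0,0,0,0,0.05],[0.1,0,0,0,0,0,0.05]]'
```

```text
t: 22.35
tcp_pos: [0.5259, -0.0931, 0.0638]
orientation: [[0.992, -0.125, -0.005], [-0.125, -0.992, 0.001], [-0.005, -0.001, -1.0]]
contact_force: [-9.0, 3.6, 12.0]
grip_width: 0.0171
grip_force: 30.0
t: 22.6
tcp_pos: [0.5259, -0.0931, 0.0638]
orientation: [[0.992, -0.124, -0.007], [-0.124, -0.992, 0.001], [-0.007, -0.001, -1.0]]
contact_force: [-12.3, 3.0, 14.7]
grip_width: 0.0174
grip_force: 30.0
t: 22.85
tcp_pos: [0.5259, -0.0931, 0.0638]
orientation: [[0.992, -0.124, -0.009], [-0.124, -0.992, 0.002], [-0.009, -0.001, -1.0]]
contact_force: [-14.9, 3.8, 17.1]
grip_width: 0.0174
grip_force: 30.0
```

Hard stop at about 28.9 mm of travel with 15 N, well short of 36: clamped tight. A final numeric check of plate, bracket, rack and bystanders.

Run:
```python
from h import *
w=arm.read_camera('wrist');t=arm.read_camera('top');s=arm.read_camera('side')
O=np.array([.5712,-.0988]);e=np.array([.9923,-.1236]);n=np.array([.1236,.9923])
q=lambda r,L:proj(r,[[*(O+x*e+y*n),z] for x,y,z in L]).round(0).astype(int).tolist()
for nm,m in [('brass',mask(w,14,28,120,70)),('blue',mask(w,100,125,120,40)),('green',mask(w,55,95,60,20))]:
    for c in blobs(m,60)[:4]:
        a=cv2.minAreaRect(c);print(nm,np.round(a[0]),np.round(a[1]),round(a[2],1),cv2.boundingRect(c))
print('exp plate body',q(w,[(.005,.03,.044),(.005,-.03,.044)]),'bracket plate front top',q(w,[(.061,.03,.052),(.061,-.03,.052)]),'stop front top',q(w,[(.061,.045,.044),(.061,-.045,.044)]))
t0=dict(np.load('top0.npz'));d=cv2.absdiff(t['color'],t0['color']).max(2)
m=(d>60).astype(np.uint8)*255;m[:130]=0;m[335:]=0;m[:,:150]=0;m[:,465:]=0
print('top changes',[cv2.boundingRect(c) for c in blobs(m,8)])
s0=dict(np.load('side0.npz'));
for r in (s0,s): print('side blue',cv2.boundingRect(blobs(mask(r,100,125,140,40)[200:270,250:330].copy(),30)[0]))
m=mask(s,14,26,110,80);m[:200]=0;m[275:]=0
print('side brass',[cv2.boundingRect(c) for c in blobs(m,8)],q(s,[(-.001,.03,.012),(-.001,.0,.074)]))
```

```text
brass [302. 410.] [ 31. 478.] 89.2 (63, 392, 479, 33)
brass [322. 188.] [ 35. 111.] 90.0 (267, 171, 112, 36)
brass [369. 343.] [73. 12.] 88.7 (363, 306, 13, 74)
brass [274. 343.] [12. 73.] 1.4 (268, 306, 13, 74)
blue [322. 118.] [121. 125.] 90.0 (259, 58, 126, 122)
green [322.  43.] [ 58. 182.] 90.0 (231, 14, 183, 59)
exp plate body [[263, 176], [377, 176]] bracket plate front top [[255, 57], [383, 57]] stop front top [[228, 61], [411, 61]]
top changes [(281, 195, 137, 140), (213, 315, 54, 20), (344, 236, 28, 24), (353, 199, 29, 16), (219, 245, 13, 7), (213, 241, 13, 4), (345, 227, 4, 10)]
side blue (36, 22, 28, 31)
side blue (28, 23, 25, 29)
side brass [(301, 225, 10, 29)] [[304, 254], [308, 225]]
```

```bash
python3 -c "
from cell import arm
s=arm.get_state();print(s['t'],s['contact_force'],s['grip_force']);print(arm.close_job())"
```

```text
23.0 [-14.63623634   4.62551089  17.51482169] 30.003675520420074
the job is handed in; nothing more can be done
None
```

I turned the bracket to face the stop and stood one brass plate in the gap. The jaw stopped hard at about 29 mm of travel and is held there with about 15 N, and I handed the job in at 23 s without being shown a verdict.

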